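Dock a repaired battery pack in the test jig, board up

ROBOT

A 6-joint arm with a two-finger parallel gripper is mounted at the origin on the work surface. World frame = base frame: x ahead of the robot, y to its left, z up, the work surface at z = 0. Lengths are in mm, angles in rad, forces in N, time in s.
With the tool pointing down it reaches from about 350 to 875 mm from the base axis. Payload 4.2 kg.
Tool frame: the origin (TCP) lies between the finger pads; the fingertips stand 11 mm ahead of it and the grasp point (between the pads) lies 8 mm behind it; z points along the fingers, y is the direction in which the jaws open and shut (so a half turn about z gives the same grasp; the last joint's range is limited). The gripper opens to 85 mm and grips with 20 to 120 N. Pads are 22 mm wide; open, the fingers measure 114 mm over their backs; the gripper's body (76 mm by 85 mm) begins 54 mm behind the grasp point. The pads swing forward as they close: fully open they stand 13 mm farther back than shut.
Start: joints at [-0.882, 0.385, 0.008, 0, -1.194, -0.259], TCP at [260.443, -568.127, 242.312] pointing down, gripper open.
Joint ranges: [-3.14, 3.14], [-1.21, 2.06], [-1.07, 1.41], [-3.16, 2.05], [-2.99, -0.16], [-3.1, 3.1]. Speed limits (rad/s): [2.79, 2.79, 3.14, 3.14, 3.14, 3.14].

INTERFACE

Orientations are given as a unit quaternion [x, y, z, w].
In Python, from bench import * gives the robot as it stands.
- The arm moves only by the tool servo_tool, never from a script. Its argument "rows" is a list of rows, each a list of 7 numbers: the opening, from 0 (shut) to 1 (fully open), then the shift along the tool's x, y, z in cm, then the turn, a rotation vector about the tool's x, y, z in degrees. A call has 1 to 12 rows; each row shifts and turns the commanded pose from where the row before left it, along the tool's axes as they then stand; what a row does not reach is not made up. A row lasts 1/10 s, in which the tool goes at most 50 mm and 8.59 degrees, less where a joint would pass 70% of its speed; a pose out of reach is approached as far as the arm can. A call is refused whole if a number of a shift passes 5 or a number of a turn 8.59, either way. A call with a gripper value outside its range is refused whole. The fingers move at their own pace and stop on an object; the grip force is fixed at half the most. Time passes only in rows, so rows that do not move let the fingers close. It gives the time, the measured TCP pose, the force and the opening at its end, in the units of the state.
- read_state(): the state, without advancing time (a new reading comes with each control period).
- get_image(name): name is "side" or "top" or "wrist"; returns a dict with "image" (420x560x3 uint8, red, green, blue), "mtx" (3x3 intrinsics, pixels), "extrinsics" (4x4, takes a point from camera to world coordinates). Camera axes: x right, y up, looking along -z (the intrinsics and any distortion apply to the point x, -y, -z); pixel columns grow to the right and rows downward; lengths in mm; the calibration is good to about 2 mm. A picture is of the moment at which its call begins. There is no depth.
- job_done(): hands the job in, once; it reports no verdict.
The state is a dict: "clock": time; "joints": joint angles; "joint_vel": joint speeds; "joint_efforts": joint torques, N m; "position": TCP position; "ee_rot": TCP orientation; "contact_force": force on the tool from outside, world axes, zero at the start; "wrist_torque": the same for the moment, N m; "gripper_width": finger opening in mm.
Only numpy, scipy, OpenCV 4.12 (cv2) and the standard library are available. Lean on these libraries where they do the work, as an engineer would, in place of code of your own. Each camera call takes 0.05 s, during which the arm holds its last target. There are 200 camera calls.

TASK

The repaired battery pack is standing on its cell ends on the blue mat: turn it onto its back and set it down in the nest of the test jig, fully home, with the green circuit board facing up and the upright terminal blades at the end nearest the yellow contact head. Then slide the contact head by its handle all the way over the blades to its stop and let go. Set the pack down gently, do not drop it or bang it about, and leave everything else on the bench where it is.

Things in the scene. Friction and masses are not known exactly. Their poses are not given: they have to be found in the camera images.
- pack: Battery pack: six cells in a rigid black holder, green circuit board on its -x face, about 0.36 kg. It starts standing on its cell ends, z up, board roughly to the robot's right (-y); origin: centre of its underside, on the mat. Holder x -17 to 23, y +-31, z 0 to 68 mm; grip its flat sides y = +-31. Docked, its -x points up, its z along the jig's -x, its y along the jig's -y.
- pack_center (a point): middle of the pack, at (0, 0, 34) mm in the pack's frame, close to the centre of mass; docked it is over the nest's centre, 23 mm above the nest floor
- pack_board (a point): centre of the board's outer face, at (-23, 0, 34) mm in the pack's frame; board and spacer fill x -23 to -17, y +-29, z 2 to 66 mm; docked the face is 46 mm above the nest floor
- pack_blades (a point): middle of the tips of the four thin metal blades that stand out of the board, at (-35, 0, 14) mm in the pack's frame; they fill x -35 to -23, y +-17.5, z 6 to 22 mm, so they are at the end that is low at the start
- jig: Test jig bolted down on the 4 mm thick blue mat (its underside 4 mm above the table). Origin under the nest's centre; x runs from the nest to the contact head, roughly to the robot's right (-y); z up. Dark base plate x -60 to 165, y +-70 mm, top at z 18 mm; two rails at y +-47 mm from x 50 mm on, with end stops up to z 40 mm.
- nest_floor (a point): centre of the grey nest floor, 22 mm above the jig's origin, 26 above the table; axes as the jig. Four white corners leave a pocket 72 (x) by 66 mm (y), 2 mm spare all round the pack. They stand 10 mm above the floor plus sloped lead-ins to 16 mm, reach 16 mm along each side (the sides' middles are open), outsides within x +-45, y +-42 mm.
- head (a joint): Yellow contact head on its rails, in m: 0 fully back, 0.05 home at its stop; grows as it slides along the jig's -x. Starts at 0 to 0.015; about 3 N of friction, stays where left. Nose tip at jig x = 62 mm minus the joint, y +-31, underside 72 mm (84 between its cheeks, y +-26) and top 94 mm above the jig's origin: the pack goes in only while the head is back.
- head_handle (a point): centre of the head's handle: a black round bar 18 mm thick, 82 mm long across the jig (along its y), 125 mm above the jig's origin (129 above the table), on a thin stem, at jig x = 115 mm minus the joint; grip it from above, fingers before and behind it. The carriage below: 40 mm long, 120 wide, binding posts at y +-51 up to 76 mm high.
- spare_cells: bystander: a block of six cells like the pack but with no circuit board, 40 x 62 x 68 mm, standing at the right of the mat; origin at the centre of its underside
- half_shell: bystander: open black half of a pack housing, 125 x 100 x 38 mm, at the right; origin at the centre of its underside
- tip_cleaner: bystander: black round tip cleaner with brass wool, 86 mm across, 80 mm high, at the left; origin at the centre of its underside
- solder_spool: bystander: red spool of solder, 64 mm across, 50 mm high, at the left; origin at the centre of its underside
- screwdriver: bystander: black-handled screwdriver, 170 mm long, lying crosswise on the mat, beyond the middle
- tape_roll: bystander: flat amber roll of tape, 70 mm across, 19 mm high, on the mat, far left; origin at the centre of its underside

How it is judged (in metres and radians):
On the way:
1. the pack is fully down in the nest, board up, blades towards the contact head, with the head still back (less than 20 mm forward) (x of pack_center in the frame of nest_floor between -0.006 and 0.006 m and y of pack_center in the frame of nest_floor between -0.006 and 0.006 m and z of pack_board in the frame of nest_floor between 0.043 and 0.049 m and angle between pack's own x axis and vertical above 3.08 rad and x of pack_blades in the frame of nest_floor above 0.012 m and value of joint head below 0.02 m), for 0.2 s.
At the end, for the whole second after the job is handed in: The pack lies at rest in the nest, centred within 6 mm along both jig axes, board up and level within 0.06 rad, its face 43 to 49 mm above the nest floor, the blades' middle over 12 mm from the nest's centre towards the head; the head is home (joint above 0.046) (x of pack_center in the frame of nest_floor between -0.006 and 0.006 m and y of pack_center in the frame of nest_floor between -0.006 and 0.006 m and z of pack_board in the frame of nest_floor between 0.043 and 0.049 m and angle between pack's own x axis and vertical above 3.08 rad and x of pack_blades in the frame of nest_floor above 0.012 m and value of joint head above 0.046 m and linear speed of pack below 0.02 m/s); the robot touches nothing.
It fails at once if the pack is dropped: it moves faster than 0.45 m/s with no finger touching it (a fall of about 10 mm) (linear speed of pack above 0.45 m/s and contact force between pack and the fingers below 0.2 N).
It fails at once if the pack is banged or pressed on the jig or the mat with more than 60 N (contact force between pack and jig above 60 N or contact force between pack and mat above 60 N).
It fails at once if one of the six bystanders is moved more than 20 mm (distance of any of spare_cells, half_shell, tip_cleaner, solder_spool, screwdriver, tape_roll from where it was at the start of the episode above 0.02 m).
It also fails if it takes over 61 s, if anything falls off the work surface, if the arm or the gripper's body presses on something with over 40 N, if the wrist force passes 120 N, or if a joint passes its speed limit or range.

## Working session

There is one attempt and no reset: what is moved stays moved. The work goes in short steps, Python scripts to look and compute and a tool call to move; the robot and the scene stay as the last step left them, time stands still between calls to the robot, and variables do not carry over. Pictures are saved under pics/ and viewed, about 8 in all and at most 12, crops included, and the job is handed in when it is done.

Besides the shell and the picture viewer there is one more tool, called after ">>>" as name(argument=value, ...) on one line, values as JSON. servo_tool: Moves the arm, as the interface text tells. Its arguments: {"type":"object","properties":{"rows":{"type":"array","items":{"type":"array","items":{"type":"number"}}}},"required":["rows"]}

```bash
ls; mkdir -p pics; python3 - <<'E'
from bench import *
import cv2, numpy as np
s=read_state(); print({k:np.round(v,3).tolist() for k,v in s.items()})
for n in("top","side"):
    d=get_image(n); cv2.imwrite(f"pics/{n}0.png",d["image"][:,:,::-1]); print(n,d["mtx"].round(1).tolist(),d["extrinsics"].round(3).tolist(),[k for k in d])
a=[cv2.imread(f"pics/{n}0.png") for n in("top","side")]
E
```

```text
pics
{'clock': 0.0, 'joints': [-0.882, 0.386, 0.007, -0.001, -1.194, -0.259], 'joint_vel': [0.0, 0.001, -0.001, 0.0, -0.003, 0.0], 'joint_efforts': [-0.001, -39.229, 18.84, 4.186, -0.005, -0.0], 'position': [260.214, -567.632, 241.207], 'ee_rot': [-0.213, 0.977, 0.001, -0.0], 'contact_force': [0.162, 1.505, 0.165], 'wrist_torque': [-0.004, 0.02, -0.0], 'gripper_width': 85.488}
top [[470.0, 0.0, 275.5], [0.0, 470.0, 208.1], [0.0, 0.0, 1.0]] [[-0.065, 0.978, -0.201, 249.864], [-0.998, -0.064, 0.008, -10.048], [-0.005, 0.201, 0.98, 1563.474], [0.0, 0.0, 0.0, 1.0]] ['image', 'mtx', 'extrinsics']
side [[543.6, 0.0, 280.2], [0.0, 543.6, 210.4], [0.0, 0.0, 1.0]] [[-0.964, 0.198, -0.177, 281.299], [-0.265, -0.702, 0.661, 933.178], [0.007, 0.684, 0.729, 1129.298], [0.0, 0.0, 0.0, 1.0]] ['image', 'mtx', 'extrinsics']
```

View pics/top0.png

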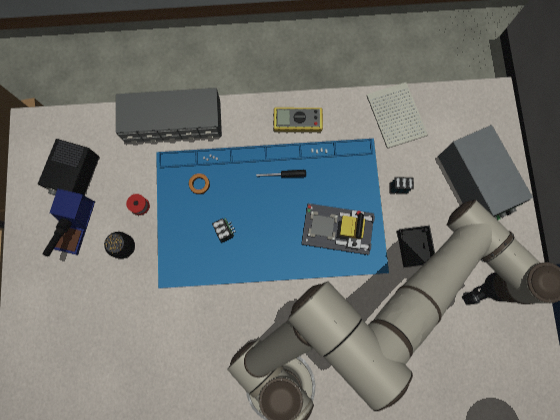

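View pics/side0.png

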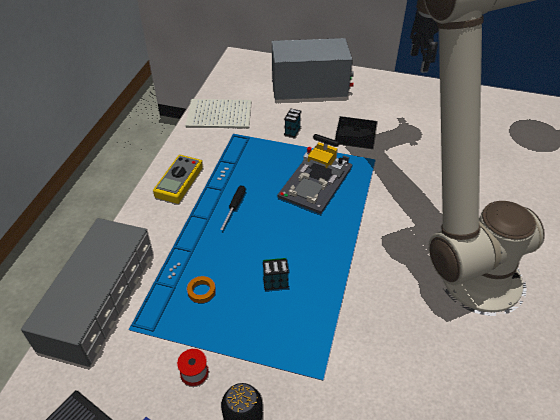

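```bash
cat > h.py <<'E'
from bench import *
import cv2, numpy as np
from scipy.spatial.transform import Rotation as R
def ray(d,uv):
    uv=np.atleast_2d(np.array(uv,float)); K=d["mtx"]; E=d["extrinsics"]
    c=np.c_[(uv[:,0]-K[0,2])/K[0,0],-(uv[:,1]-K[1,2])/K[1,1],-np.ones(len(uv))]
    return E[:3,3],c@E[:3,:3].T
def cast(d,uv,z):
    o,v=ray(d,uv); return o+v*((z-o[2])/v[:,2])[:,None]
def proj(d,P):
    E=d["extrinsics"];c=(np.atleast_2d(P)-E[:3,3])@E[:3,:3];q=np.c_[c[:,0],-c[:,1],-c[:,2]]@d["mtx"].T
    return q[:,:2]/q[:,2:]
def shot(n,f):
    d=get_image(n); cv2.imwrite(f"pics/{f}.png",d["image"][:,:,::-1]); return d
def tool():
    s=read_state(); return np.array(s["position"]),R.from_quat(s["ee_rot"])
E
python3 - <<'E'
from h import *
d=get_image("top"); 
for n,uv,z in(("pack top",(222,229),72),("nest",(324,227),26),("handle",(361,227),129),("spare",(403,185),68),("screwdriver",(281,175),10),("plate TL",(307,204),22),("plate TR",(376,208),22),("plate BR",(371,254),22),("plate BL",(302,246),22)): print(n,cast(d,uv,z).round()[0])
w=shot("wrist","w0"); p,r=tool(); E=w["extrinsics"]
print(p,r.as_matrix().round(3).tolist(),w["mtx"].round(1).tolist()); print("cam in tool",r.inv().apply(E[:3,3]-p).round(1),(r.inv().as_matrix()@E[:3,:3]).round(3).tolist())
E
```

```text
pack top [498. 153.  72.]
nest [ 490. -179.   26.]
handle [ 467. -282.  129.]
spare [ 606. -445.   68.]
screwdriver [682. -49.  10.]
plate TL [ 572. -129.   22.]
plate TR [ 544. -359.   22.]
plate BR [ 392. -326.   22.]
plate BL [ 433. -102.   22.]
[ 260.29981443 -567.87487082  241.67451371] [[-0.909, -0.417, -0.001], [-0.417, 0.909, 0.001], [0.0, 0.001, -1.0]] [[352.2, 0.0, 279.2], [0.0, 352.2, 206.6], [0.0, 0.0, 1.0]]
cam in tool [  65.1    0.2 -132.3] [[-0.001, 0.967, 0.256], [1.0, 0.001, 0.0], [0.0, 0.256, -0.967]]
```

>>> servo_tool(rows=[[1,-1.6,1.2,-0.1,0,0,0],[1,-3.2,2.35,-0.2,0,0,0],[1,-3.2,2.35,-0.2,0,0,0],[1,-3.2,2.35,-0.2,0,0,0],[1,-3.2,2.35,-0.2,0,0,0],[1,-3.2,2.35,-0.2,0,0,0],[1,-3.2,2.35,-0.2,0,0,0],[1,-3.2,2.35,-0.2,0,0,0],[1,-3.2,2.35,-0.2,0,0,0],[1,-3.2,2.35,-0.2,0,0,0],[1,-1.6,1.2,-0.1,0,0,0],[1,0,0,0,0,0,0]])

```text
clock: 1.4
position: [454.3, -218.8, 262.4]
ee_rot: [-0.215, 0.977, 0.0, 0.0]
contact_force: [0.4, -0.8, 0.1]
gripper_width: 85.3
```

```bash
python3 - <<'E'
from h import *
print(np.round(read_state()["position"],1),np.round(read_state()["joints"],3)); d=shot("wrist","jig1"); np.savez("jig1.npz",**d)
E
```

```text
[ 454.3 -218.8  262.4] [-0.127  0.163 -0.249 -0.    -1.158 -1.011]
```

View pics/jig1.png

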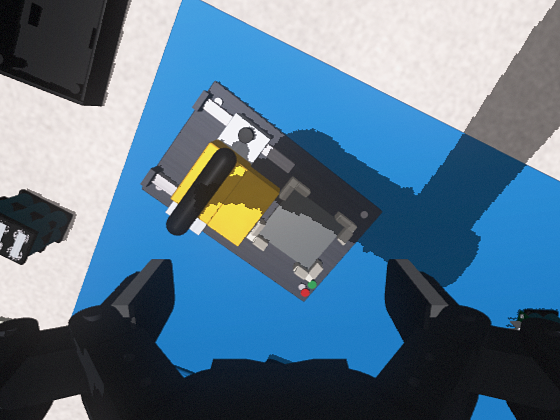

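```bash
cat >> h.py <<'E'
def edge(blue,a,b,w=8,m=0.12):
    a,b=np.array(a,float),np.array(b,float); t=(b-a)/np.linalg.norm(b-a); n=np.array([-t[1],t[0]]); P=[]
    for s in np.linspace(m,1-m,60):
        o=np.arange(-w,w+.1,.25); q=(a+s*(b-a)+o[:,None]*n).astype(np.float32)
        v=cv2.remap(blue,q[:,:1],q[:,1:],cv2.INTER_LINEAR)[:,0]; g=np.abs(np.gradient(cv2.GaussianBlur(v[None],(9,1),2)[0]))
        if g.max()>.01: P.append(q[g.argmax()])
    P=np.array(P); l=cv2.fitLine(P,cv2.DIST_HUBER,0,.01,.01).ravel()
    r=(P-l[2:])@[-l[1],l[0]]; return l[2:],l[:2],np.median(np.abs(r)),len(P)
def inter(e,f):
    s=np.linalg.solve(np.c_[e[1],-f[1]],f[0]-e[0]); return e[0]+s[0]*e[1]
def sat(d):
    i=d["image"].astype(np.float32); return (i[:,:,2]-i[:,:,0])/(i.sum(2)+15)
E
python3 - <<'E'
from h import *
d=dict(np.load("jig1.npz")); b=sat(d)
e1=edge(b,(304,301),(142,183)); e2=edge(b,(304,301),(382,211)); e3=edge(b,(382,211),(285,135),m=.2)
print(e1[2:],e2[2:],e3[2:])
A=cast(d,inter(e1,e2),22)[0]; B=cast(d,inter(e3,e2),22)[0]; u=cast(d,e1[0]-60*e1[1],22)[0]-cast(d,e1[0]+60*e1[1],22)[0]
if u[1]>0:u=-u
ax=u/np.linalg.norm(u); ay=np.cross([0,0,1],ax); e=(A-B)/np.linalg.norm(A-B)
print("A",A,"B",B,np.linalg.norm(A-B),"x",ax,"y from e1",ay,"from e2",e)
O=A+60*ax-70*ay; O[2]=4; print("jig origin",O,"yaw x",np.degrees(np.arctan2(ax[1],ax[0])))
i=cv2.imread("pics/jig1.png")
J=lambda x,y,z:proj(d,O+x*ax+y*ay+[0,0,z])[0]
def poly(pts,c): cv2.polylines(i,[np.array([J(*p) for p in pts]).round(2).__mul__(16).astype(int)],True,c,1,cv2.LINE_AA,4)
poly([(-60,-70,18),(165,-70,18),(165,70,18),(-60,70,18)],(0,0,255))
poly([(-36,-33,22),(36,-33,22),(36,33,22),(-36,33,22)],(0,255,0))
poly([(-45,-42,38),(45,-42,38),(45,42,38),(-45,42,38)],(255,0,255))
for h in(0,15): poly([(115-h,-41,125),(115-h,41,125)],(255,255,0))
cv2.imwrite("pics/jig1o.png",cv2.resize(i[60:320,120:400],None,fx=2.2,fy=2.2,interpolation=cv2.INTER_CUBIC)); np.savez("jig.npz",O=O,ax=ax,ay=ay)
E
```

```text
(np.float32(0.10172869), 51) (np.float32(0.07798454), 60) (np.float32(0.013715431), 60)
A [ 578.27911419 -130.36866403   22.        ] B [442.1127064  -99.72234471  22.        ] 139.57251699253635 x [-0.21975175 -0.97555583  0.        ] y from e1 [ 0.97555583 -0.21975175  0.        ] from e2 [ 0.97559613 -0.21957274  0.        ]
jig origin [ 496.8051015  -173.51939121    4.        ] yaw x -102.69445238883078
```

View pics/jig1o.png

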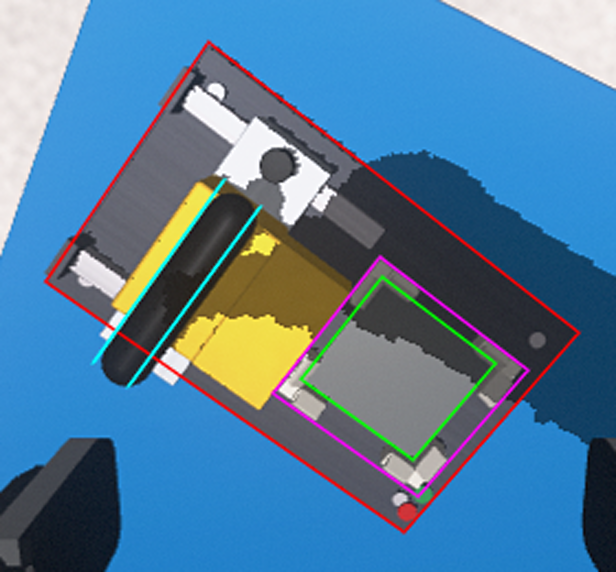

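>>> servo_tool(rows=[[1,-0.9,1.6,0.2,0,0,0],[1,-1.7,3.15,0.4,0,0,0],[1,-1.7,3.15,0.4,0,0,0],[1,-1.7,3.15,0.4,0,0,0],[1,-1.7,3.15,0.4,0,0,0],[1,-1.7,3.15,0.4,0,0,0],[1,-1.7,3.15,0.4,0,0,0],[1,-1.7,3.15,0.4,0,0,0],[1,-1.7,3.15,0.4,0,0,0],[1,-1.7,3.15,0.4,0,0,0],[1,-0.9,1.5,0.2,0,0,0],[1,0,0,0,0,0,0]])

```text
clock: 2.65
position: [477.8, 137.2, 221.7]
ee_rot: [-0.214, 0.977, -0.0, -0.0]
contact_force: [-0.1, -0.4, 0.7]
gripper_width: 85.5
```

```bash
python3 - <<'E'
from h import *
print(np.round(read_state()["position"],1),np.round(read_state()["joints"],3)); d=shot("wrist","pack1"); np.savez("pack1.npz",**d)
i=cv2.imread("pics/pack1.png"); c=proj(d,[498,153,50])[0].astype(int); print(c); x,y=np.maximum(c-[130,100],0); print(x,y)
cv2.imwrite("pics/pack1c.png",cv2.resize(i[y:y+200,x:x+260],None,fx=3,fy=3,interpolation=cv2.INTER_CUBIC))
j=dict(np.load("jig.npz")); k=dict(np.load("jig1.npz")); h=cast(k,(200.9,191.8),129)[0]-j["O"]; print("handle in jig",h@j["ax"],h@j["ay"])
E
```

```text
[477.8 137.2 221.7] [ 0.607  0.185 -0.329  0.    -1.058 -1.746]
[286 216]
156 116
handle in jig 105.4466434950867 0.3018973977022214
```

View pics/pack1c.png

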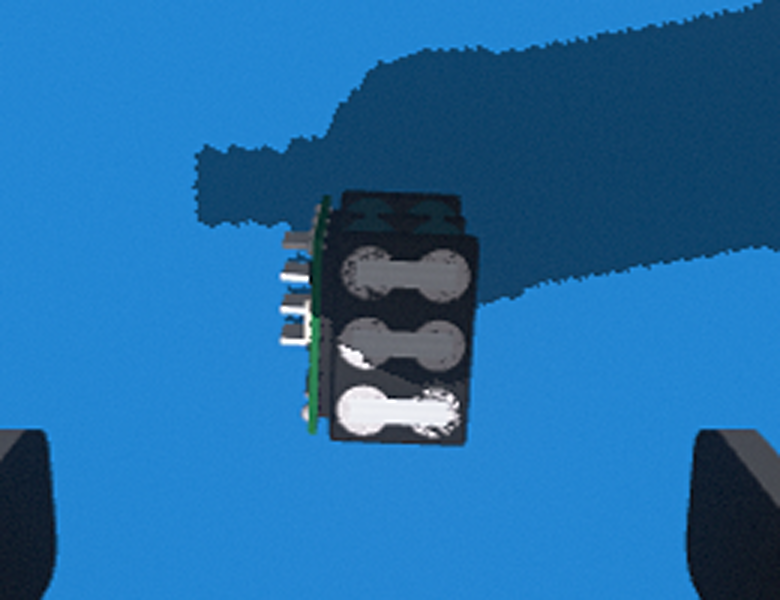

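```bash
python3 - <<'E'
from h import *
d=dict(np.load("pack1.npz")); b=sat(d); c=lambda u,v:(156+u/3,116+v/3)
er=edge(b,c(478,237),c(466,443),w=4); eb=edge(b,c(466,443),c(330,440),w=4)
print(er[2:],eb[2:]); C=cast(d,inter(er,eb),72)[0]
u=cast(d,er[0]-20*er[1],72)[0]-cast(d,er[0]+20*er[1],72)[0]; u*=-np.sign(u[0]); py=u/np.linalg.norm(u); px=np.cross(py,[0,0,1])
v=cast(d,eb[0]-20*eb[1],72)[0]-cast(d,eb[0]+20*eb[1],72)[0]; v*=np.sign(v[1]); v/=np.linalg.norm(v)
yaw=lambda a:np.degrees(np.arctan2(a[1],a[0]))
print("C",C,"yaw x from right",yaw(px),"from bottom",yaw(v))
print("TR",cast(d,c(478,237),72)[0]-C,"len",np.linalg.norm(cast(d,c(478,237),72)[0]-C), "BL len",np.linalg.norm(cast(d,c(330,440),72)[0]-C))
O=C-23*px+31*py; O[2]=4; print("pack O",O)
np.savez("pack.npz",O=O,px=px,py=py)
i=cv2.imread("pics/pack1.png")
P=lambda x,y,z:proj(d,O+x*px+y*py+[0,0,z])[0]
def poly(pts,col): cv2.polylines(i,[(np.array([P(*p) for p in pts])*16).astype(int)],True,col,1,cv2.LINE_AA,4)
poly([(-17,-31,68),(23,-31,68),(23,31,68),(-17,31,68)],(0,0,255)); poly([(-23,-29,66),(-23,29,66),(-23,29,2),(-23,-29,2)],(255,0,255)); poly([(-35,-17.5,22),(-35,17.5,22)],(0,255,255)); poly([(-17,31,0),(23,31,0)],(255,255,255))
cv2.imwrite("pics/pack1o.png",cv2.resize(i[116:316,156:416],None,fx=3,fy=3,interpolation=cv2.INTER_CUBIC))
E
```

```text
(np.float32(0.16197507), 60) (np.float32(0.09771354), 60)
C [522.24272565 186.7413019   72.        ] yaw x from right 111.92885418032267 from bottom 112.16665339786108
TR [-56.99309298 -22.82709534   0.        ] len 61.39453501088278 BL len 38.09549036336566
pack O [502.07509323 153.8282862    4.        ]
```

View pics/pack1o.png

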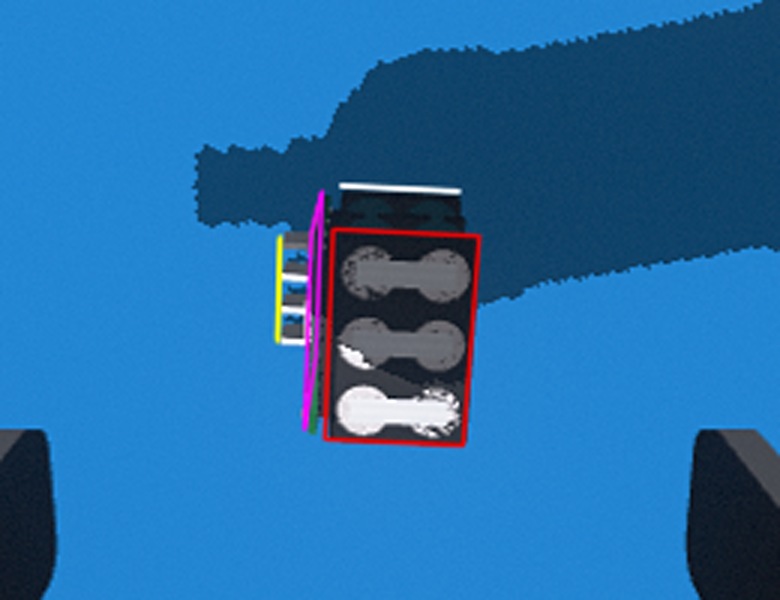

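>>> servo_tool(rows=[[1,0,0,0,0,0,-4],[1,0,0,0,0,0,-8],[1,0,0,0,0,0,-8],[1,0,0,0,0,0,-8],[1,0,0,0,0,0,-8],[1,0,0,0,0,0,-8],[1,0,0,0,0,0,-8],[1,0,0,0,0,0,-8],[1,0,0,0,0,0,-8],[1,0,0,0,0,0,-8],[1,0,0,0,0,0,-8],[1,0,0,0,0,0,-3.4]])

```text
clock: 3.9
position: [477.6, 134.5, 222.5]
ee_rot: [0.83, -0.558, -0.0, 0.0]
contact_force: [-0.4, 0.1, 0.8]
gripper_width: 85.4
```

>>> servo_tool(rows=[[1,0,0,0,0,-4,0],[1,0,0,0,0,-7,0],[1,0,0,0,0,-7.5,0],[1,0,0,0,0,-7.5,0],[1,0,0,0,0,-7.5,0],[1,0,0,0,0,-7.5,0],[1,0,0,0,0,-4,0],[1,0,0,0,0,0,0]])

```text
clock: 4.7
position: [478.2, 133.3, 220.8]
ee_rot: [0.764, -0.519, -0.318, -0.214]
contact_force: [-0.6, 0.1, 0.1]
gripper_width: 85.6
```

```bash
cat >> h.py <<'E'
def go(P,M):
    "shift (cm, tool axes) and rotvec (deg, tool axes) to TCP P with axes M"
    p,r=tool(); print("at",p.round(1),"shift",(r.inv().apply(np.array(P)-p)/10).round(2),"turn",np.degrees((r.inv()*R.from_matrix(M)).as_rotvec()).round(2),"j",np.round(read_state()["joints"],2))
def axes(px,py,up,th):
    "tool axes for pack axes; tool z 45-like angle in pack frame: th deg from px toward -pz"
    t=np.radians(th); tz=np.cos(t)*px-np.sin(t)*up; return np.c_[np.cross(py,tz),py,tz]
PX=np.array([np.cos(np.radians(112)),np.sin(np.radians(112)),0]); PY=np.cross([0,0,1],PX); Z=np.array([0,0,1.])
M0=axes(PX,PY,Z,45); C0=np.array([502.3,155,38]); T0=C0+6*M0[:,2]
E
python3 -c "
from h import *
print(T0); go(T0-110*M0[:,2],M0); go(T0,M0)"
```

```text
[500.71067883 158.93370795  33.75735931]
at [478.2 133.3 220.8] shift [12.13 -3.12  3.3 ] turn [-0.1   0.07 -0.36] j [ 0.11  0.36 -0.04 -0.76 -1.47  0.47]
at [478.2 133.3 220.8] shift [12.14 -3.1  14.3 ] turn [-0.1   0.07 -0.36] j [ 0.11  0.36 -0.04 -0.76 -1.47  0.47]
```

>>> servo_tool(rows=[[1,1,-0.3,0.3,0,0,-0.3],[1,2,-0.5,0.5,0,0,0],[1,2,-0.5,0.6,0,0,0],[1,2,-0.5,0.6,0,0,0],[1,2,-0.5,0.5,0,0,0],[1,2,-0.5,0.5,0,0,0],[1,1.1,-0.3,0.3,0,0,0],[1,0,0,0,0,0,0],[1,0,0,0,0,0,0]])

```text
clock: 5.6
position: [530.1, 91.1, 114.0]
ee_rot: [0.768, -0.514, -0.316, -0.215]
contact_force: [0.4, -1.0, 0.5]
gripper_width: 85.5
```

```bash
python3 -c "
from h import *
go(T0,M0)
d=shot('wrist','pre'); i=cv2.imread('pics/pre.png')
for x,y,z in((-23,-29,66),(-23,29,66),(-23,29,2),(-23,-29,2),(23,31,68),(23,-31,68),(-17,31,68),(-17,-31,68)): 
    q=proj(d,C0+x*PX+y*PY+(z-34)*Z)[0]; cv2.circle(i,tuple(int(v) for v in q),3,(0,0,255),1)
cv2.imwrite('pics/preo.png',i)"
```

```text
at [530.1  91.1 114. ] shift [ 0.44  0.18 10.91] turn [ 0.03 -0.03  0.38] j [ 0.04  0.57  0.   -0.74 -1.39  0.64]
```

View pics/preo.png

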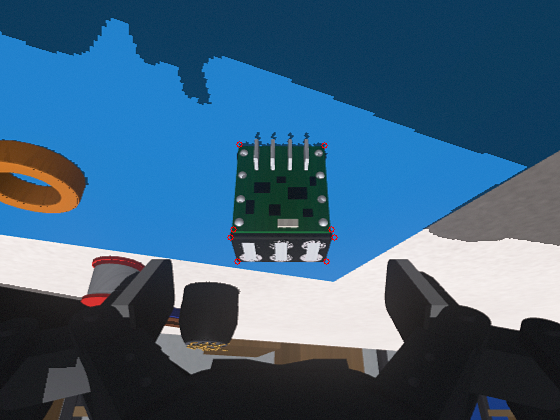

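>>> servo_tool(rows=[[1,0.1,0,1,0,0,0.3],[1,0.1,0.05,2,0,0,0],[1,0.1,0.05,2,0,0,0],[1,0.1,0.05,2,0,0,0],[1,0,0,2,0,0,0],[1,0,0,1.3,0,0,0],[1,0,0,0.6,0,0,0],[1,0,0,0,0,0,0],[1,0,0,0,0,0,0]])

```text
clock: 6.55
position: [501.5, 158.8, 34.1]
ee_rot: [0.766, -0.516, -0.317, -0.214]
contact_force: [0.1, -1.1, -0.5]
gripper_width: 85.1
```

```bash
python3 -c "
from h import *
go(T0,M0)"
```

```text
at [501.5 158.8  34.1] shift [-0.01  0.07  0.06] turn [-0.02 -0.04  0.08] j [ 0.14  0.65 -0.11 -0.83 -1.2   0.71]
```

Close on it, then lift a little.

>>> servo_tool(rows=[[0.8,0,0,0,0,0,0],[0.7,0,0,0,0,0,0],[0.5,0,0,0,0,0,0],[0.3,0,0,0,0,0,0],[0.3,0,0,0,0,0,0],[0.3,0,0,0,0,0,0],[0.3,0,0,0,0,0,0],[0.3,0,0,0,0,0,0]])

```text
clock: 7.35
position: [501.7, 158.5, 34.3]
ee_rot: [0.766, -0.516, -0.317, -0.214]
contact_force: [1.4, -2.3, 5.2]
gripper_width: 61.2
```

>>> servo_tool(rows=[[0.3,-0.3,0,-0.3,0,0,0],[0.3,-0.7,0,-0.7,0,0,0],[0.3,-1,0,-1,0,0,0],[0.3,-1.4,0,-1.4,0,0,0],[0.3,-1.4,0,-1.4,0,0,0],[0.3,-1.4,0,-1.4,0,0,0],[0.3,-1.4,0,-1.4,0,0,0],[0.3,-1.4,0,-1.4,0,0,0],[0.3,-1,0,-1,0,0,0],[0.3,-0.5,0,-0.5,0,0,0],[0.3,0,0,0,0,0,0]])

```text
clock: 8.45
position: [501.2, 159.0, 183.2]
ee_rot: [0.766, -0.516, -0.317, -0.215]
contact_force: [0.7, 0.2, -4.3]
gripper_width: 61.3
```

```bash
python3 -c "
from h import *
s=read_state(); print(s['contact_force'],s['wrist_torque'],s['gripper_width'])
go(T0,M0); d=shot('wrist','held'); np.savez('held.npz',**d)"
```

```text
[ 0.70726113  0.2444928  -4.31420504] [-2.14468639 -0.92665378 -0.00679099] 61.27831570183298
at [501.2 159.  183.2] shift [10.55  0.08 10.58] turn [-0.06 -0.03  0.1 ] j [ 0.15  0.43 -0.03 -0.77 -1.4   0.49]
```

View pics/held.png

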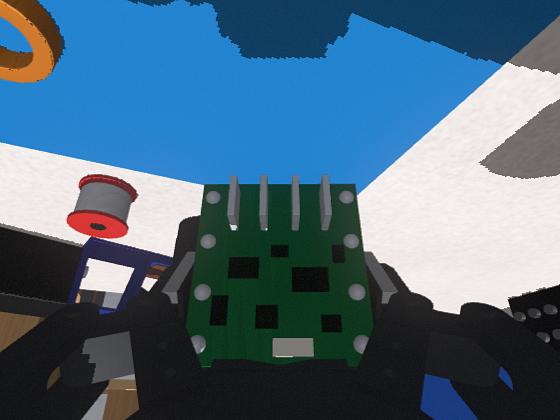

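```bash
python3 -c "
from h import *
d=dict(np.load('held.npz')); p,r=tool(); M=r.as_matrix()
pk=axes(np.eye(3)[0],np.eye(3)[1],np.eye(3)[2],45) # tool axes in pack frame
C=p-6*M[:,2]; A=M@pk.T  # pack axes in world (columns)
for x,y,z in((-23,-29,2),(-23,29,2),(-23,-29,66),(-23,29,66),(-35,-17.5,6),(-35,17.5,6)): print((x,y,z),proj(d,C+A@np.array([x,y,z-34.]))[0].round(1))
i=d['image'].astype(int); g=((i[:,:,1]>i[:,:,0]+18)&(i[:,:,1]>i[:,:,2]+8)).astype(np.uint8)
n,l,s,c=cv2.connectedComponentsWithStats(g); k=1+s[1:,4].argmax(); print(s[k])
for v in(200,250,300,345): q=np.where(l[v]==k)[0]; print(v,q.min(),q.max())
for u in(215,250,310,345): q=np.where(l[:,u]==k)[0]; print('col',u,q.min(),q.max())
"
```

```text
(-23, -29, 2) [205.1 180. ]
(-23, 29, 2) [356.1 179.9]
(-23, -29, 66) [182.1 360.7]
(-23, 29, 66) [380.1 360.7]
(-35, -17.5, 6) [230.5 170. ]
(-35, 17.5, 6) [330.9 169.9]
[  186   185   188   182 22521]
200 202 356
250 196 362
300 189 369
345 206 353
col 215 185 358
col 250 185 359
col 310 185 359
col 345 185 358
```

>>> servo_tool(rows=[[0.3,0,0,0,0,4,0],[0.3,0,0,0,0,7,0],[0.3,0,0,0,0,8.5,0],[0.3,0,0,0,0,8.5,0],[0.3,0,0,0,0,8.5,0],[0.3,0,0,0,0,8.5,0],[0.3,0,0,0,0,8.5,0],[0.3,0,0,0,0,8.5,0],[0.3,0,0,0,0,8.5,0],[0.3,0,0,0,0,8.5,0],[0.3,0,0,0,0,7,0],[0.3,0,0,0,0,4,0]])

```text
clock: 9.7
position: [499.8, 159.2, 179.9]
ee_rot: [0.766, -0.515, 0.318, 0.216]
contact_force: [-0.3, -1.1, -4.6]
gripper_width: 60.9
```

```bash
cat >> h.py <<'E'
j=np.load("jig.npz"); AX,AY=j["ax"],j["ay"]; M1=axes(-Z,-AY,-AX,45)
T1=j["O"]+45*Z+6*M1[:,2]+1.5*AX   # docked TCP
E
python3 -c "
from h import *
s=read_state(); print(s['gripper_width']); print(T1,M1.round(2).tolist()); go(T1+90*Z,M1); go(T1+90*Z,tool()[1].as_matrix())"
```

```text
60.90970910032446
[ 495.54314617 -179.12165779   44.75735931] [[-0.16, -0.98, -0.16], [-0.69, 0.22, -0.69], [0.71, -0.0, -0.71]]
at [499.8 159.2 179.9] shift [18.71 13.1  25.36] turn [-24.49  -0.31  24.7 ] j [ 0.9   0.4  -0.61  0.74 -1.15 -1.03]
at [499.8 159.2 179.9] shift [18.71 13.1  25.36] turn [-0.  0.  0.] j [ 0.9   0.4  -0.61  0.74 -1.15 -1.03]
```

>>> servo_tool(rows=[[0.3,0,0,0,-2.5,0,2.5],[0.3,0,0,0,-5,0,5],[0.3,0,0,0,-5,0,5],[0.3,0,0,0,-5,0,5],[0.3,0,0,0,-4.5,0,4.7],[0.3,0,0,0,-2.5,-0.3,2.5],[0.3,0,0,0,0,0,0]])

```text
clock: 10.4
position: [501.3, 159.1, 180.2]
ee_rot: [-0.576, 0.724, -0.237, -0.297]
contact_force: [0.1, -0.9, -4.3]
gripper_width: 61.3
```

```bash
python3 -c "
from h import *
go(T1+90*Z,M1)"
```

```text
at [501.3 159.1 180.2] shift [20.35 -6.99 26.49] turn [ 0.14  0.35 -0.17] j [ 0.81  0.55 -0.24  0.37 -1.49 -1.2 ]
```

>>> servo_tool(rows=[[0.3,0.8,-0.3,1.1,0,0.3,0],[0.3,1.7,-0.6,2.2,0,0,0],[0.3,2,-0.7,2.6,0,0,0],[0.3,2,-0.7,2.6,0,0,0],[0.3,2,-0.7,2.6,0,0,0],[0.3,2,-0.7,2.6,0,0,0],[0.3,2,-0.7,2.6,0,0,0],[0.3,2,-0.7,2.6,0,0,0],[0.3,2,-0.7,2.6,0,0,0],[0.3,1.8,-0.6,2.5,0,0,0],[0.3,1.4,-0.4,1.7,0,0,0],[0.3,0.65,-0.2,0.8,0,0,0]])

```text
clock: 11.6
position: [493.4, -181.7, 137.9]
ee_rot: [-0.576, 0.722, -0.238, -0.3]
contact_force: [0.1, -0.6, -4.2]
gripper_width: 61.2
```

>>> servo_tool(rows=[[0.3,0,0,0,0,0,0],[0.3,0,0,0,0,0,0]])

```text
clock: 11.8
position: [496.0, -179.4, 138.6]
ee_rot: [-0.577, 0.722, -0.24, -0.298]
contact_force: [0.2, -0.1, -3.9]
gripper_width: 60.9
```

```bash
python3 -c "
from h import *
print(read_state()['gripper_width']); go(T1+90*Z,M1); go(T1,M1)
d=shot('wrist','hov'); np.savez('hov.npz',**d)"
```

```text
60.93040181900656
at [ 496.  -179.4  138.6] shift [-0.28  0.05  0.26] turn [-0.08  0.03 -0.09] j [ 0.24  0.44 -0.68  0.83 -1.04 -1.11]
at [ 496.  -179.4  138.6] shift [-6.64  0.07  6.63] turn [-0.08  0.03 -0.09] j [ 0.24  0.44 -0.68  0.83 -1.04 -1.11]
```

View pics/hov.png

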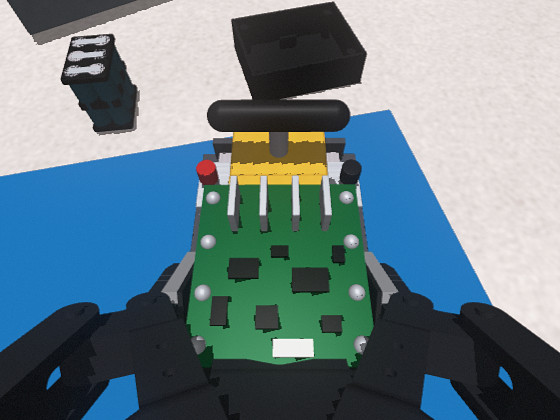

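>>> servo_tool(rows=[[0.3,-0.3,0,0.3,0,0,0],[0.3,-0.7,0,0.7,0,0,0],[0.3,-0.9,0,0.9,0,0,0],[0.3,-0.9,0.07,0.9,0,0,0],[0.3,-0.9,0,0.9,0,0,0],[0.3,-0.7,0,0.7,0,0,0],[0.3,-0.4,0,0.4,0,0,0],[0.3,-0.2,0,0.2,0,0,0],[0.3,0,0,0,0,0,0],[0.3,0,0,0,0,0,0]])

```text
clock: 12.85
position: [495.9, -179.4, 68.2]
ee_rot: [-0.576, 0.722, -0.24, -0.298]
contact_force: [-0.5, 0.1, -3.9]
gripper_width: 61.4
```

```bash
python3 -c "
from h import *
print(read_state()['contact_force']); go(T1,M1); p,r=tool(); e=T1-p; print('jig err x,y,z',e@AX,e@AY,e[2])"
```

```text
[-0.46757279  0.0673406  -3.90706802]
at [ 495.9 -179.4   68.2] shift [-1.67  0.05  1.64] turn [-0.07  0.03 -0.17] j [ 0.21  0.55 -0.75  0.93 -0.92 -1.26]
jig err x,y,z -0.21651485521137123 -0.39599113134805025 -23.437582732916617
```

>>> servo_tool(rows=[[0.3,-0.2,0.03,0.2,0,0,-0.15],[0.3,-0.2,0,0.2,0,0,0],[0.3,-0.2,0,0.2,0,0,0],[0.3,-0.2,0,0.2,0,0,0],[0.3,-0.2,0,0.2,0,0,0],[0.3,-0.1,0,0.1,0,0,0],[0.3,0,0,0,0,0,0]])

```text
clock: 13.55
position: [495.4, -179.5, 55.7]
ee_rot: [-0.577, 0.72, -0.242, -0.3]
contact_force: [-5.6, 12.6, 14.5]
gripper_width: 61.5
```

>>> servo_tool(rows=[[0.3,-0.1,0,0.1,0,0,0],[0.3,-0.1,0,0.1,0,0,0],[0.3,-0.05,0,0.05,0,0,0],[0.3,-0.05,0,0.05,0,0,0]])

```text
clock: 13.95
position: [495.9, -179.2, 54.3]
ee_rot: [-0.576, 0.719, -0.245, -0.301]
contact_force: [-13.0, 27.2, 33.0]
gripper_width: 61.3
```

```bash
python3 -c "
from h import *
s=read_state(); print(s['contact_force'],s['wrist_torque']); go(T1,M1); p,r=tool(); e=T1-p; print('jig err x,y,z',e@AX,e@AY,e[2])"
```

```text
[-12.98801198  27.20764637  33.01532144] [-0.32445091  4.23850282 -4.23569302]
at [ 495.9 -179.2   54.3] shift [-0.68  0.04  0.67] turn [-0.34 -0.65 -0.06] j [ 0.21  0.57 -0.77  0.97 -0.91 -1.31]
jig err x,y,z -0.01622247894214832 -0.344114735796052 -9.554066395753047
```

>>> servo_tool(rows=[[0.3,0.2,0,-0.2,0,0,0],[0.3,0.2,0,-0.2,0,0,0],[0.3,0.15,0,-0.15,0,0,0],[0.3,0,0,0,0,0,0],[0.3,0,0,0,0,0,0]])

```text
clock: 14.45
position: [495.7, -179.3, 55.8]
ee_rot: [-0.577, 0.721, -0.239, -0.298]
contact_force: [0.2, 3.8, -0.3]
gripper_width: 61.3
```

```bash
python3 -c "
from h import *
s=read_state(); print(s['contact_force']); go(T1,M1); p,r=tool(); e=T1-p; print('jig err x,y,z',e@AX,e@AY,e[2])
d=shot('wrist','stuck'); np.savez('stuck.npz',**d)
i=d['image'].astype(int); g=((i[:,:,1]>i[:,:,0]+18)&(i[:,:,1]>i[:,:,2]+8)).astype(np.uint8)
n,l,s,c=cv2.connectedComponentsWithStats(g); k=1+s[1:,4].argmax()
for v in(200,250,300): q=np.where(l[v]==k)[0]; print(v,q.min(),q.max())
for u in(215,250,310,345): q=np.where(l[:,u]==k)[0]; print('col',u,q.min(),q.max())
im=cv2.imread('pics/stuck.png'); O=j['O']
J=lambda x,y,z:proj(d,O+x*AX+y*AY+[0,0,z])[0]
def poly(pts,col): cv2.polylines(im,[(np.array([J(*q) for q in pts])*16).astype(int)],True,col,1,cv2.LINE_AA,4)
poly([(-60,-70,18),(165,-70,18),(165,70,18),(-60,70,18)],(0,0,255)); poly([(-45,-42,38),(45,-42,38),(45,42,38),(-45,42,38)],(255,0,255))
poly([(52.5,-31,94),(52.5,31,94),(52.5,31,72),(52.5,-31,72)],(255,255,0))
poly([(105.5,-41,125),(105.5,41,125)],(255,255,0))
cv2.imwrite('pics/stucko.png',cv2.resize(im[60:390,120:440],None,fx=1.8,fy=1.8,interpolation=cv2.INTER_CUBIC))"
```

```text
[ 0.22017596  3.82599787 -0.27965628]
at [ 495.7 -179.3   55.8] shift [-0.79  0.02  0.77] turn [-0.07  0.02  0.02] j [ 0.21  0.57 -0.76  0.96 -0.91 -1.29]
jig err x,y,z -0.11657517943699558 -0.22062566097630493 -11.033776147846133
200 202 357
250 195 364
300 189 370
col 215 184 358
col 250 184 359
col 310 184 359
col 345 184 358
```

View pics/stucko.png

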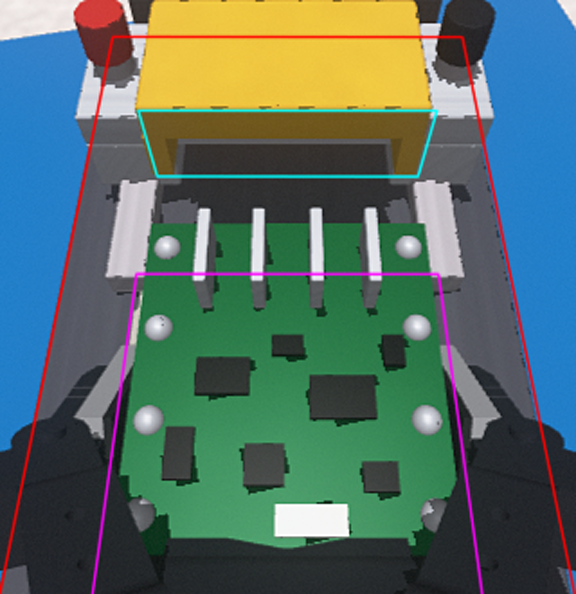

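>>> servo_tool(rows=[[0.3,0.2,0,-0.2,0,0,0],[0.3,-0.07,0.05,-0.07,0,0,0],[0.3,-0.07,0.05,-0.07,0,0,0],[0.3,0,0,0,0,0,0],[0.3,-0.1,0,0.1,0,0,0],[0.3,-0.1,0,0.1,0,0,0],[0.3,-0.1,0,0.1,0,0,0],[0.3,0,0,0,0,0,0]])

```text
clock: 15.3
position: [495.2, -177.2, 54.5]
ee_rot: [-0.577, 0.721, -0.239, -0.298]
contact_force: [1.9, -0.9, -4.1]
gripper_width: 61.4
```

```bash
python3 -c "
from h import *
s=read_state(); f=s['contact_force']; print('f jig',f@AX,f@AY,f[2]); p,r=tool(); e=p-T1; print('jig pos rel dock x,y,z',e@AX,e@AY,e[2])
d=dict(np.load('stuck.npz')); O=j['O']
for n,uv,z in(('board front edge',(280,183.7),83),('nose top edge',(279,120),98),('nose bottom',(279,160),76)): q=cast(d,uv,z)[0]-O; print(n,q@AX,q@AY)
"
```

```text
f jig 0.48903940981517363 2.041006616165233 -4.147544818207631
jig pos rel dock x,y,z -1.7916135765692969 -0.7217106324601567 9.72021180072693
board front edge 34.404236714271725 -0.2593799956495339
nose top edge 53.00986736730958 0.1416009386485944
nose bottom 51.2239787135063 0.13714024180750614
```

>>> servo_tool(rows=[[0.3,-0.13,0,0.07,0,0,0],[0.3,-0.1,0,0.1,0,0,0],[0.3,-0.1,0,0.1,0,0,0],[0.3,0,0,0,0,0,0]])

```text
clock: 15.7
position: [495.4, -176.6, 50.1]
ee_rot: [-0.577, 0.721, -0.239, -0.298]
contact_force: [2.8, -0.6, -4.2]
gripper_width: 61.6
```

```bash
cat >> h.py <<'E'
def rep():
    s=read_state(); f=s['contact_force']; p,r=tool(); e=p-T1; print('f jig',(f@AX).round(1),(f@AY).round(1),f[2].round(1),'rel dock',(e@AX).round(1),(e@AY).round(1),e[2].round(1)); go(T1,M1)
E
python3 -c "
from h import *
rep()"
```

```text
f jig -0.0 2.8 -4.2 rel dock -2.4 -0.7 5.3
at [ 495.4 -176.6   50.1] shift [-0.2  -0.07  0.55] turn [-0.09  0.05  0.01] j [ 0.21  0.58 -0.76  0.96 -0.9  -1.3 ]
```

>>> servo_tool(rows=[[0.3,-0.1,-0.03,0.1,0,0,0],[0.3,-0.1,0,0.1,0,0,0],[0.3,-0.05,0,0.05,0,0,0],[0.3,-0.05,0,0.05,0,0,0],[0.3,0,0,0,0,0,0]])

```text
clock: 16.2
position: [495.4, -176.8, 45.9]
ee_rot: [-0.577, 0.721, -0.239, -0.298]
contact_force: [3.1, -0.9, -3.7]
gripper_width: 61.3
```

```bash
python3 -c "
from h import *
rep()"
```

```text
f jig 0.2 3.3 -3.7 rel dock -2.2 -0.7 1.2
at [ 495.4 -176.8   45.9] shift [ 0.07 -0.07  0.24] turn [-0.06  0.02  0.01] j [ 0.21  0.58 -0.77  0.97 -0.89 -1.31]
```

>>> servo_tool(rows=[[0.3,-0.05,0,0.05,0,0,0],[0.3,-0.04,0,0.04,0,0,0],[0.3,-0.03,0,0.03,0,0,0],[0.3,0,0,0,0,0,0]])

```text
clock: 16.6
position: [495.4, -177.0, 45.7]
ee_rot: [-0.577, 0.721, -0.24, -0.299]
contact_force: [-0.7, 2.9, 6.7]
gripper_width: 61.2
```

```bash
python3 -c "
from h import *
rep()"
```

```text
f jig -2.7 -1.3 6.7 rel dock -2.1 -0.7 0.9
at [ 495.4 -177.    45.7] shift [ 0.08 -0.07  0.21] turn [-0.11 -0.09 -0.04] j [ 0.21  0.59 -0.77  0.97 -0.89 -1.32]
```

>>> servo_tool(rows=[[0.75,0,0,0,0,0,0],[0.8,0,0,0,0,0,0],[0.9,0,0,0,0,0,0],[1,0,0,0,0,0,0],[1,0,0,0,0,0,0],[1,0,0,0,0,0,0],[1,0,0,0,0,0,0]])

```text
clock: 17.3
position: [495.1, -176.9, 44.2]
ee_rot: [-0.577, 0.721, -0.239, -0.299]
contact_force: [-1.1, 0.4, 0.1]
gripper_width: 85.2
```

>>> servo_tool(rows=[[1,0,0,-0.5,0,0,0],[1,0,0,-1,0,0,0],[1,0,0,-2,0,0,0],[1,0,0,-2,0,0,0],[1,0,0,-2,0,0,0],[1,0,0,-2,0,0,0],[1,0,0,-1,0,0,0],[1,0,0,0,0,0,0],[1,0,0,0,0,0,0]])

```text
clock: 18.2
position: [510.9, -104.7, 118.2]
ee_rot: [-0.577, 0.721, -0.239, -0.299]
contact_force: [-0.3, 0.3, 0.1]
gripper_width: 85.8
```

```bash
python3 -c "
from h import *
rep()
d=shot('wrist','seat'); np.savez('seat.npz',**d)
im=cv2.imread('pics/seat.png'); O=j['O']
J=lambda x,y,z:proj(d,O+x*AX+y*AY+[0,0,z])[0]
def poly(pts,col): cv2.polylines(im,[(np.array([J(*q) for q in pts])*16).astype(int)],True,col,1,cv2.LINE_AA,4)
poly([(-32,-29,68),(32,-29,68),(32,29,68),(-32,29,68)],(0,0,255)); poly([(-45,-42,38),(45,-42,38),(45,42,38),(-45,42,38)],(255,0,255)); poly([(-34,-31,62),(34,-31,62),(34,31,62),(-34,31,62)],(255,255,0))
cv2.imwrite('pics/seato.png',im)"
```

```text
f jig -0.2 -0.4 0.1 rel dock -76.0 -1.4 73.5
at [ 510.9 -104.7  118.2] shift [ 0.18 -0.14 10.57] turn [0.   0.   0.03] j [ 0.38  0.5  -0.62  0.72 -1.09 -1.16]
```

View pics/seato.png

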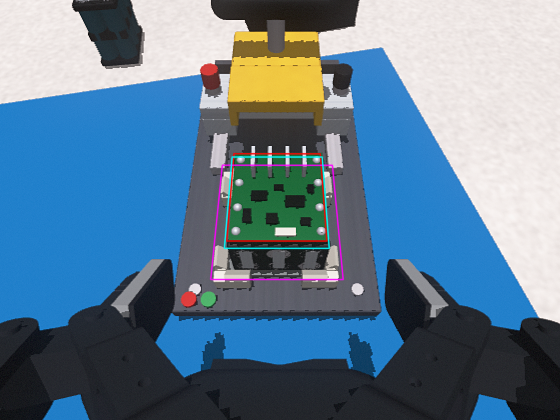

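>>> servo_tool(rows=[[1,1,0,-1,0,0,0],[1,2,0,-2,0,0,0],[1,2,0,-2,0,0,0],[1,2,0,-2,0,0,0],[1,1,0,-1,0,0,0],[1,0,0,0,0,0,0]])

```text
clock: 18.85
position: [511.8, -104.5, 233.4]
ee_rot: [-0.577, 0.722, -0.24, -0.297]
contact_force: [-0.3, 0.8, -0.4]
gripper_width: 85.4
```

```bash
cat >> h.py <<'E'
M2=np.c_[np.cross(-AX,-Z),-AX,-Z]; T2=j["O"]+105.5*AX+119*Z
E
python3 -c "
from h import *
go(T2+100*Z,M2)
d=dict(np.load('seat.npz')); i=d['image'].astype(int); g=((i[:,:,1]>i[:,:,0]+18)&(i[:,:,1]>i[:,:,2]+8)).astype(np.uint8)
n,l,s,c=cv2.connectedComponentsWithStats(g); k=1+s[1:,4].argmax(); print(s[k]); 
for u in(245,310): q=np.where(l[:,u]==k)[0]; print('col',u,q.min(),q.max())
for v in(180,230): q=np.where(l[v]==k)[0]; print('row',v,q.min(),q.max())
for z in(68,74): print(z,[proj(d,j['O']+x*AX+y*AY+z*Z)[0].round(1).tolist() for x,y in((32,29),(32,-29),(-32,-29),(-32,29))])
"
```

```text
at [ 511.8 -104.5  233.4] shift [11.75 -0.04 13.16] turn [-35.22 -34.88  84.88] j [ 0.4   0.36 -0.49  0.64 -1.3  -0.98]
[ 228  152  101   90 6580]
col 245 153 241
col 310 153 241
row 180 233 324
row 230 229 328
68 [[233.4, 153.3], [319.9, 153.4], [326.4, 240.6], [226.2, 240.5]]
74 [[232.4, 147.5], [320.9, 147.6], [327.6, 236.1], [224.9, 236.1]]
```

>>> servo_tool(rows=[[1,0,0,0,-2.9,-2.9,7.05],[1,0,0,0,-2.9,-2.9,7.05],[1,0,0,0,-2.9,-2.9,7.05],[1,0,0,0,-2.9,-2.9,7.05],[1,0,0,0,-2.9,-2.9,7.05],[1,0,0,0,-2.9,-2.9,7.05],[1,0,0,0,-2.9,-2.9,7.05],[1,0,0,0,-2.9,-2.9,7.05],[1,0,0,0,-2.9,-2.9,7.05],[1,0,0,0,-2.9,-2.9,7.05],[1,0,0,0,-2.9,-2.9,7.05],[1,0,0,0,-2.9,-2.9,7.05]])

```text
clock: 20.05
position: [510.7, -104.8, 229.9]
ee_rot: [0.11, 0.994, -0.003, -0.002]
contact_force: [-0.2, -0.2, -0.5]
gripper_width: 85.4
```

>>> servo_tool(rows=[[1,0,0,0,0,0,0],[1,0,0,0,0,0,0]])

```text
clock: 20.25
position: [510.7, -104.9, 230.8]
ee_rot: [0.106, 0.994, -0.004, -0.003]
contact_force: [1.1, -0.1, -0.2]
gripper_width: 85.3
```

```bash
python3 -c "
from h import *
go(T2+100*Z,M2)
"
```

```text
at [ 510.7 -104.9  230.8] shift [ 1.000e-02 -1.755e+01  9.300e-01] turn [-0.51 -0.28  0.52] j [ 0.11  0.22 -0.26  0.01 -1.1  -1.9 ]
```

>>> servo_tool(rows=[[1,0,-1,0,-0.5,-0.3,0.5],[1,0,-2.5,0,0,0,0],[1,0,-3,0,0,0,0],[1,0,-3,0,0,0,0],[1,0,-3,0.2,0,0,0],[1,0,-2.5,0.3,0,0,0],[1,0,-1.6,0.3,0,0,0],[1,0,-0.95,0.1,0,0,0],[1,0,0,0,0,0,0],[1,0,0,0,0,0,0]])

```text
clock: 21.25
position: [472.8, -275.4, 222.3]
ee_rot: [0.111, 0.994, 0.001, 0.001]
contact_force: [0.7, 0.2, 0.3]
gripper_width: 85.5
```

```bash
python3 -c "
from h import *
go(T2,M2)
d=shot('wrist','hand'); i=d['image'].astype(int)
print([proj(d,j['O']+x*AX+y*AY+125*Z)[0].round(1).tolist() for x,y in((105.5,-41),(105.5,41),(96.5,0),(114.5,0))])
m=(i.max(2)<60).astype(np.uint8); u=int(proj(d,j['O']+105.5*AX+125*Z)[0][0]); c=m[:,u]
P=proj(d,j['O']+105.5*AX+125*Z)[0]
for y in(-25,0,25):
    q=proj(d,j['O']+105.5*AX+y*AY+125*Z)[0].round().astype(int); print(q, ''.join('#' if v else '.' for v in m[q[1],max(q[0]-60,0):q[0]+60]), ''.join('#' if v else '.' for v in m[max(q[1]-60,0):q[1]+60,q[0]]))
"
```

```text
at [ 472.8 -275.4  222.3] shift [-0.08 -0.09  9.93] turn [ 0.08  0.14 -0.05] j [-0.23  0.27 -0.22 -0.   -1.08 -1.56]
[[278.1, 153.5], [278.4, 271.5], [291.7, 215.2], [264.8, 215.2]]
[278 178] #..............#......#.##.#.###...............###########################.............................................. .......###################............##################################################################################
[278 215] ................................................##########################.............................................. .#######################################################################################################.........#.####.
[278 250] ................................................#########################............................................... #####################################################################.........#.####....................................
```

>>> servo_tool(rows=[[1,0,-0.1,0.5,0,0,0],[1,0,0,1.5,0,0,0],[1,0,0,2,0,0,0],[1,0,0,2,0,0,0],[1,0,0,2,0,0,0],[1,0,0,1.2,0,0,0],[1,0,0,0.7,0,0,0],[1,0,0,0,0,0,0],[1,0,0,0,0,0,0]])

```text
clock: 22.2
position: [473.4, -276.7, 124.2]
ee_rot: [0.111, 0.994, 0.0, 0.002]
contact_force: [0.1, 0.1, -0.0]
gripper_width: 85.2
```

>>> servo_tool(rows=[[0.6,0,0,0,0,0,0],[0.4,0,0,0,0,0,0],[0.3,0,0,0,0,0,0],[0.25,0,0,0,0,0,0],[0.2,0,0,0,0,0,0],[0.1,0,0,0,0,0,0],[0.1,0,0,0,0,0,0],[0.1,0,0,0,0,0,0],[0.1,0,0,0,0,0,0]])

```text
clock: 23.1
position: [472.8, -276.6, 123.9]
ee_rot: [0.111, 0.994, 0.0, 0.002]
contact_force: [-1.1, 1.0, 5.2]
gripper_width: 16.2
```

```bash
python3 -c "
from h import *
s=read_state(); f=s['contact_force']; print(s['gripper_width'],f@AX,f@AY,f[2]); go(T2,M2)
go(T2-40.5*AX,M2)
"
```

```text
16.177644715576147 -0.7634221705175108 -1.3286863977180727 5.186916414018237
at [ 472.8 -276.6  123.9] shift [-0.07  0.03  0.09] turn [ 0.07  0.18 -0.06] j [-0.23  0.37 -0.34 -0.   -0.85 -1.56]
at [ 472.8 -276.6  123.9] shift [-0.07  4.08  0.1 ] turn [ 0.07  0.18 -0.06] j [-0.23  0.37 -0.34 -0.   -0.85 -1.56]
```

>>> servo_tool(rows=[[0.1,0,0.2,0,0,0,0],[0.1,0,0.5,0,0,0,0],[0.1,0,0.6,0,0,0,0],[0.1,0,0.6,0,0,0,0],[0.1,0,0.6,0,0,0,0],[0.1,0,0.5,0,0,0,0],[0.1,0,0.3,0,0,0,0],[0.1,0,0.2,0,0,0,0],[0.1,0,0,0,0,0,0]])

```text
clock: 24.0
position: [480.6, -242.1, 123.9]
ee_rot: [0.111, 0.994, 0.0, 0.002]
contact_force: [-1.9, 0.1, 4.9]
gripper_width: 16.0
```

```bash
python3 -c "
from h import *
s=read_state(); f=s['contact_force']; print(s['gripper_width'],f@AX,f@AY,f[2]); go(T2-40.5*AX,M2)
"
```

```text
15.996820023914195 0.2831589881683707 -1.905249218425122 4.941409466783726
at [ 480.6 -242.1  123.9] shift [-0.08  0.54  0.09] turn [ 0.06  0.17 -0.05] j [-0.17  0.36 -0.37 -0.   -0.84 -1.63]
```

Moved 35 mm; now creep to the stop.

>>> servo_tool(rows=[[0.1,0,0.15,0,0,0,0],[0.1,0,0.15,0,0,0,0],[0.1,0,0.1,0,0,0,0],[0.1,0,0.1,0,0,0,0],[0.1,0,0.05,0,0,0,0]])

```text
clock: 24.5
position: [481.7, -237.0, 123.9]
ee_rot: [0.111, 0.994, 0.0, 0.001]
contact_force: [-2.6, -2.2, 6.6]
gripper_width: 16.1
```

>>> servo_tool(rows=[[0.1,0,0.1,0,0,0,0],[0.1,0,0.1,0,0,0,0]])

```text
clock: 24.7
position: [482.0, -235.6, 123.9]
ee_rot: [0.111, 0.994, -0.0, 0.001]
contact_force: [-2.9, -9.4, 3.3]
gripper_width: 16.1
```

```bash
python3 -c "
from h import *
s=read_state(); f=s['contact_force']; print(s['gripper_width'],f@AX,f@AY,f[2]); go(T2-40.5*AX,M2)
"
```

```text
16.093187286637182 9.76061690391276 -0.763570006178516 3.313736670609444
at [ 482.  -235.6  123.9] shift [-0.08 -0.12  0.09] turn [-0.01  0.16 -0.04] j [-0.15  0.35 -0.37  0.   -0.84 -1.64]
```

>>> servo_tool(rows=[[0.1,0,0.1,0,0,0,0],[0.1,0,0.1,0,0,0,0]])

```text
clock: 24.9
position: [482.0, -235.4, 123.9]
ee_rot: [0.111, 0.994, -0.002, 0.001]
contact_force: [-3.7, -17.4, 2.0]
gripper_width: 16.0
```

```bash
python3 -c "
from h import *
s=read_state(); f=s['contact_force']; print(s['gripper_width'],f@AX,f@AY,f[2]); go(T2-40.5*AX,M2)
"
```

```text
16.011521365850516 17.818462910256876 0.24105560878667898 2.0330635921384226
at [ 482.  -235.4  123.9] shift [-0.08 -0.14  0.09] turn [-0.16  0.14 -0.03] j [-0.15  0.35 -0.37  0.   -0.84 -1.65]
```

>>> servo_tool(rows=[[0.6,0,0,0,0,0,0],[1,0,0,0,0,0,0],[1,0,0,0,0,0,0],[1,0,0,0,0,0,0],[1,0,0,0,0,0,0],[1,0,0,0,0,0,0],[1,0,0,-0.7,0,0,0],[1,0,0,-1.5,0,0,0],[1,0,0,-2.5,0,0,0],[1,0,0,-2.5,0,0,0],[1,0,0,-2.5,0,0,0],[1,0,0,-2,0,0,0]])

```text
clock: 26.1
position: [482.5, -233.4, 242.9]
ee_rot: [0.111, 0.994, 0.0, 0.003]
contact_force: [-0.6, 0.3, 0.0]
gripper_width: 85.4
```

>>> servo_tool(rows=[[1,0,2,-2,0,0,0],[1,0,2,-2,0,0,0],[1,0,2,-2,0,0,0],[1,0,1,-1,0,0,0],[1,0,0,0,0,0,0],[1,0,0,0,0,0,0]])

```text
clock: 26.7
position: [497.0, -165.0, 310.0]
ee_rot: [0.111, 0.994, 0.001, 0.001]
contact_force: [-0.9, -0.6, -1.2]
gripper_width: 85.3
```

```bash
python3 -c "
from h import *
s=read_state(); print(s['contact_force'],s['gripper_width'])
d=shot('wrist','end'); np.savez('end.npz',**d); im=cv2.imread('pics/end.png')
J=lambda x,y,z:proj(d,j['O']+x*AX+y*AY+[0,0,z])[0]
def poly(pts,col): cv2.polylines(im,[(np.array([J(*q) for q in pts])*16).astype(int)],True,col,1,cv2.LINE_AA,4)
poly([(-32,-29,68),(32,-29,68),(32,29,68),(-32,29,68)],(0,0,255)); poly([(12,-31,94),(12,31,94)],(255,0,255)); poly([(65,-41,125),(65,41,125)],(255,255,0))
cv2.imwrite('pics/endo.png',im)"
```

```text
[-0.88722669 -0.60073966 -1.15820283] 85.30345594712433
```

View pics/endo.png

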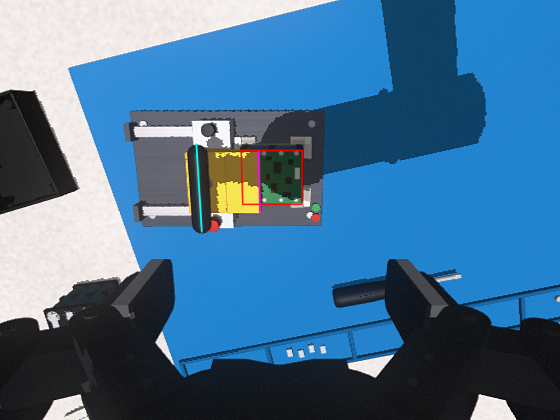

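```bash
python3 -c "
from h import *
d=dict(np.load('end.npz')); i=d['image'].astype(int)
y=(i[:,:,0]>i[:,:,2]+40)&(i[:,:,1]>i[:,:,2]+30)
for v in(165,185,200): 
    u=np.where(y[v,205:300])[0].max()+205.5; q=cast(d,(u,v),98)[0]-j['O']; print('nose x',q@AX,q@AY)
m=i.max(2)<70
for v in(160,200,222): 
    w=np.where(m[v,180:215])[0]+180; q=cast(d,(w.mean()+.0,v),129)[0]-j['O']; print('handle',w.min(),w.max(),q@AX)
s=read_state(); print(s['contact_force'],s['clock'])"
```

```text
nose x 11.137400316113418 -17.164404294013245
nose x 11.466093505807322 2.8230607183656846
nose x 10.711904662751376 18.212496458753296
handle 188 207 64.2286042503675
handle 191 209 64.28288078378436
handle 192 210 64.60819721291688
[0.060115   0.26001    0.48008659] 26.75
```

Nose tip is near jig x = 11–12 and the handle near 64.4, so the joint is about 0.050, which is home. Handing in.

```bash
python3 -c "
from bench import *
print(job_done())"
```

```text
the job is handed in; nothing more can be done
None
```

The pack is in the nest, board up with the blades towards the contact head. The head is slid home over them and released, and I handed the job in at about 27 s on the robot's clock.

- **Turning and docking:** I gripped the pack by its flat sides with the tool tilted 45°, lifted it, turned it 90° onto its back and lowered it into the nest. The first descent caught on the lead-ins, with the wrist reading up to about 45 N in total. That was my error: I had corrected for an in-hand shift that was not there. I backed off, moved about 2 mm along jig -x, and the pack then went in freely and touched the floor with about 10 N.
- **Pack check:** before I slid the head, the board's edges in the wrist image were within about 1 pixel (1 mm) of the fully-seated position in height and along the jig's x. Across the jig they were about 1 mm off. The docked clearance is 2 mm, so I took it as home.
- **Head check:** the head started at about 9.5 mm. I slid it until it stopped moving with the push at 18 N. In the last image the nose measured jig x of 11 to 11.5 mm and the handle about 64.4 mm, which puts the joint at about 0.050 m.
- **At hand-in:** the gripper was open and well clear, with about 0.5 N of residual force on the tool. I did not touch any of the bystanders. I did not re-measure their positions.

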